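# Shut the photometer and hold its filter knob at the third click

### The job

The small bench photometer is loaded with a vial: shut its chamber lid fully. Then grip the black bar knob on top and turn it clockwise (seen from above) from its home stop, feeling for the clicks, to the third click; do not run on past it to the fourth. Finish still gripping the knob in that position, with the lid shut, and leave the beaker, petri dish and tape roll where they stand.

Things in the scene. Friction and masses are not known exactly. Their poses are not given: they have to be found in the camera images.
- meter: the photometer, fixed: a grey foot plate 142 (x) x 256 (y) x 10 mm carrying, at -y, a white casing with the knob and, at +y, a grey chamber block with the lid; both have flat tops 83 mm above the bench. Origin: centre of the underside, z up, x roughly away from the robot (yaw within 0.45 rad). In its frame the knob's axis is at x 0, y -55 mm, the vial well at x 0, y 59 mm
- lid (a joint): angle of the grey chamber lid, rad: 0 is shut, flat on the block; it grows as the lid opens, 1.6 at most. Starts 0.8 to 1.3. A stiff hinge: the lid stays where it is left; about 1 N at the free edge moves it, and it can be pushed shut on its outer face
- lid_hinge (a point): middle of the hinge line, at the block's far (+x) edge, 83.5 mm above the bench, level with the lid's underside. Axes turn with the lid: y along the hinge, -x along the lid to its free edge, z out of its outer face (up when shut). The lid is a plate 84 (x) x 92 (y) x 8 mm; a tab 34 mm wide, 6 mm thick sticks out 11 mm more from the free edge
- lid_edge (a point): middle of the lid's free edge, on the outer face (top face when shut), 84 mm from the hinge line; axes as lid_hinge
- knob (a joint): knob angle, rad: 0 at home, where it starts; grows clockwise seen from above. Clicks (spring-ball detents) every 0.419 (24 degrees): first 0.419, second 0.838, third 1.257, then fourth, fifth. Dead stops just behind home and just past the fifth. It resists with up to about 0.12 N m on leaving a click, then snaps into the next, and stays in a click by itself
- knob_grip (a point): on the knob's vertical axis, 113 mm above the bench, the height to grip. Axes turn with the knob: x along the bar to its pointer end, y across the bar, z up. At home the pointer points 36 degrees counter-clockwise (from above) of the photometer's x, at the third click 36 degrees clockwise of it
- knob_top (a point): middle of the top of the knob's bar, 127 mm above the bench. The knob: a black disc 54 mm across (its top 91 mm above the bench) with an upright black bar on it, 46 mm long, 14 mm thick, from 91 to 127 mm. A white line on top and a small nose below mark the pointer end. Six small raised ticks on the casing round it mark home and the five clicks
- vial_centre (a point): centre of the vial (22 mm across, 69 mm high) that stands loose in the chamber well, its cap 2.5 mm below the block's top
- well (a point): where the vial's centre lies when it is seated in the well; fixed to the photometer
- beaker_mid (a point): centre of a bystander beaker, 70 mm across, 81 mm high, half-way up
- petri_1_mid (a point): centre of a bystander petri dish, 94 mm across, 16 mm high, half-way up
- tape_masking_mid (a point): centre of a bystander roll of masking tape, 96 mm across, 25 mm high, half-way up

How it is judged:
By the outcome, as a careful person would: the job done as asked, in the order asked, and still so for the second after the job is handed in, while the arm keeps its last pose, push and grip.
It also fails if it takes over 51 s, if anything falls off the work surface, if the arm or the gripper's body presses on something with over 40 N, if the wrist force passes 120 N, or if a joint passes its speed limit or range.

### The arm

A 6-joint arm with a two-finger parallel gripper is mounted at the origin on the work surface; the furniture and walls round the work are solid. World frame = base frame: x ahead of the robot, y to its left, z up, the work surface at z = 0. Lengths are in m, angles in rad, forces in N, time in s.
With the tool pointing down it reaches from about 0.375 to 0.75 m from the base axis. Payload 9 kg.
Tool frame: the origin (TCP) lies at the very end of the fingers, on their centre line; the grasp point (between the pads) lies 19 mm behind it; z points along the fingers, y is the line along which they close (so a half turn about z gives the same grasp; the last joint's range is limited). The gripper opens to 85 mm and grips with 20 to 120 N. Pads are 22 mm wide; open, the fingers measure 114 mm over their backs; the gripper's body (76 mm by 85 mm) begins 54 mm behind the grasp point. The pads swing forward as they close: fully open they stand 13 mm farther back than shut.
Start: joints at [-1.324, 0.104, 0.097, 1.564, 0, 1.353], TCP at [0.269, -0.536, 0.231] pointing down, gripper open.
Joint ranges: [-2.99, 2.99], [-0.84, 1.86], [-1.1, 1.16], [-1.84, 2.11], [-1.51, 1.56], [-3.14, 3.14]. Speed limits (rad/s): [2.22, 2.22, 2.57, 3.14, 3.14, 3.14].

### API

Orientations are given as a unit quaternion [w, x, y, z].
In Python, from bench import status, grab_frame, job, regions_of gives the robot as it stands.
- The arm moves only by the tool send_rows, never from a script. Its argument "moves" is a list that holds one entry, the list of rows, each a list of 7 numbers: the shift along the tool's x, y, z in cm, then the turn, a rotation vector about the tool's x, y, z in rad, then the finger opening in cm, from 0 to 8.54. In form: [[[tx, ty, tz, ax, ay, az, jaw], ...]]. A call has 1 to 12 rows; each row is the pose to reach, as a shift and turn from the pose commanded when the call began, along the tool's axes at that moment; what a row does not reach only later rows make up. A row lasts 1/12 s, in which the tool goes at most 41.7 mm and 7.16 degrees, less where a joint would pass 70% of its speed; a pose out of reach is approached as far as the arm can. A call with a gripper value outside its range is refused whole. The fingers move at their own pace and stop on an object; the grip force is fixed at half the most. Time passes only in rows, so rows that repeat a pose let the fingers close. It gives the time, the measured TCP pose, the force, the opening and the grip force at its end, in the units of the state.
- status.state(): the state, without advancing time (a new reading comes with each control period).
- grab_frame(name): name is "side" or "top"; returns a dict with "frame" (420x560x3 uint8, red, green, blue), "fovy" (degrees; the focal length in pixels is half the picture's height over the tangent of half this angle, whatever the lens; pixels are square), "cx", "cy" (the principal point, pixels), "rvec" (rotation vector, rad) and "tvec" (3), from world to camera coordinates, as OpenCV has them. Camera axes: x right, y down, z forward; pixel columns grow to the right and rows downward; lengths in m; the calibration is good to about 2 mm. A picture is of the moment at which its call begins. There is no depth.
- job.hand_in(): hands the job in; it is judged then, once.
Trained networks look in a picture, given as the dict that the camera call returned (one of the last four; its "shot" number tells which), for a name from the list of things; names that differ only in an ending like _2 or _b are one class to them, and where a whole thing is asked for, a point or a joint stands for the part that bears it (a point fixed in the world has none). Each returns a list of dicts, best first, with "conf" (0 to 1); they miss things now and then, are a little off and sometimes report something else, mostly with a low value. They report only what shows in the picture. A call takes as long as a camera call.
- regions_of(picture, label): "mask" (420x560 bool, what is visible of it) and "location" ([row, column] in pixels, amid what is visible of it).
The state is a dict: "t": time; "q": joint angles; "qvel": joint speeds; "effort": joint torques, N m; "eef_pos": TCP position; "tool_rot": TCP orientation; "ft_force": force on the tool from outside, world axes, zero at the start; "ft_torque": the same for the moment, N m; "gripper_width": finger opening in m; "gripper_force": force on a finger pad.
Only numpy, scipy, OpenCV 4.12 (cv2) and the standard library are available. Lean on these libraries where they do the work, as an engineer would, in place of code of your own. Each camera call takes 0.05 s, during which the arm holds its last target. There are 200 camera calls.

## Working session

There is one attempt and no reset: what is moved stays moved. The work goes in short steps, Python scripts to look and compute and a tool call to move; the robot and the scene stay as the last step left them, time stands still between calls to the robot, and variables do not carry over. Pictures are saved under pics/ and viewed, at most 10 in all, crops included, and the job is handed in when it is done.

Besides the shell and the picture viewer there is one more tool, called after "Emit:" as a command line: name --argument value ..., lists and objects as JSON in quotes. send_rows: Moves the arm, as the interface text tells. Its arguments: {"type":"object","properties":{"moves":{"type":"array","items":{"type":"array","items":{"type":"array","items":{"type":"number"}}}}},"required":["moves"]}

```bash
mkdir -p pics; cat > h.py <<'E'
import numpy as np, cv2, pickle
from bench import status, grab_frame, job, regions_of
def cam(p):
    f=210/np.tan(np.radians(p["fovy"])/2)
    R=cv2.Rodrigues(np.array(p["rvec"],float))[0]; t=np.array(p["tvec"],float)
    return f,R,t
def proj(p,X):
    f,R,t=cam(p); c=np.atleast_2d(X)@R.T+t
    return np.c_[p["cx"]+f*c[:,0]/c[:,2],p["cy"]+f*c[:,1]/c[:,2]]
def atz(p,u,v,z):
    f,R,t=cam(p); d=R.T@np.array([(u-p["cx"])/f,(v-p["cy"])/f,1]); o=-R.T@t
    return o+d*(z-o[2])/d[2]
E
python3 - <<'E'
from h import *
s=status.state(); print({k:np.round(v,3).tolist() for k,v in s.items()})
P={}
for n in("side","top"):
    p=grab_frame(n);P[n]=p
    f,R,t=cam(p);print(n,f,p["cx"],p["cy"],"pos",-R.T@t,"fwd",R[2])
    cv2.imwrite(f"pics/{n}0.png",p["frame"][...,::-1])
    for l in("meter","lid","knob","vial_centre","beaker_mid","petri_1_mid","tape_masking_mid"):
        for r in regions_of(p,l)[:2]:
            print(n,l,round(r["conf"],2),np.round(r["location"]),r["mask"].sum())
            r0=r
pickle.dump(P,open("P0.pkl","wb"))
E
```

```text
{'t': 0.0, 'q': [-1.324, 0.105, 0.096, 1.564, -0.0, 1.353], 'qvel': [-0.002, 0.0, 0.001, -0.003, -0.001, -0.0], 'effort': [0.004, -55.693, 50.365, 0.017, -0.0, 0.0], 'eef_pos': [0.269, -0.536, 0.231], 'tool_rot': [-0.001, 0.973, 0.23, -0.0], 'ft_force': [-0.132, -0.474, 0.221], 'ft_torque': [-0.056, -0.006, 0.032], 'gripper_force': 0.0, 'gripper_width': 0.086}
side 443.5990501411687 282.5029639373838 204.63245770518347 pos [ 0.00374952 -0.78309748  0.58025718] fwd [ 0.45179235  0.75225103 -0.4795853 ]
side meter 0.96 [202. 322.] 3790
side lid 0.64 [167. 322.] 613
side knob 0.79 [197. 338.] 334
side beaker_mid 0.32 [169. 322.] 618
side petri_1_mid 0.71 [209. 204.] 659
side tape_masking_mid 0.79 [323. 364.] 1351
top 446.0464497084041 286.6743622306304 210.7985971327664 pos [ 0.30144454 -0.0299349   1.08403748] fwd [ 0.18626227  0.01095005 -0.98243904]
top meter 0.78 [175. 285.] 6162
top lid 0.7 [153. 256.] 201
top knob 0.78 [169. 307.] 370
top vial_centre 0.52 [174. 258.] 55
top beaker_mid 0.74 [163. 406.] 927
top beaker_mid 0.23 [268. 191.] 685
top petri_1_mid 0.79 [268. 192.] 660
top tape_masking_mid 0.85 [223. 422.] 626
```

View pics/side0.png

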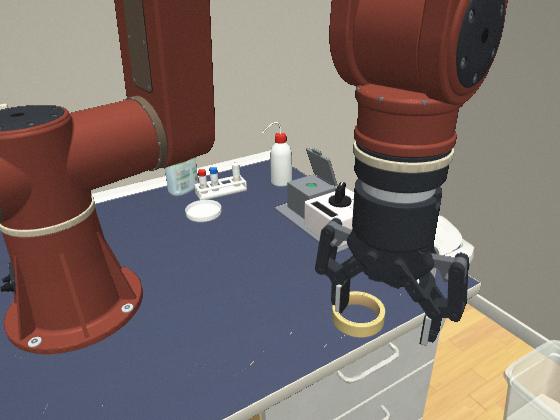

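View pics/top0.png

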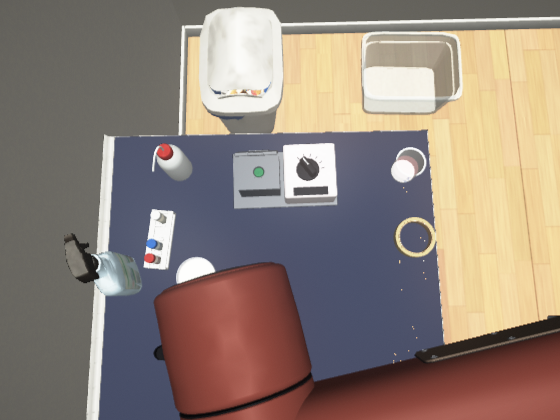

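The side view shows the meter at about (320,205), its lid open at about (320,165), and the tape at (360,315). The top view shows the meter at (285,178), with the knob at (308,169), the vial at (258,172) and the beaker at (410,162). I'll zoom in on both.

```bash
python3 - <<'E'
from h import *
P=pickle.load(open("P0.pkl","rb"))
a=P["top"]["frame"][140:215,225:345]; b=P["side"]["frame"][140:255,265:385]
cv2.imwrite("pics/topc.png",cv2.resize(a,None,fx=6.6,fy=6.6,interpolation=cv2.INTER_CUBIC)[...,::-1])
cv2.imwrite("pics/sidec.png",cv2.resize(b,None,fx=5,fy=5,interpolation=cv2.INTER_CUBIC)[...,::-1])
E
```

```text
(no output)
```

View pics/topc.png

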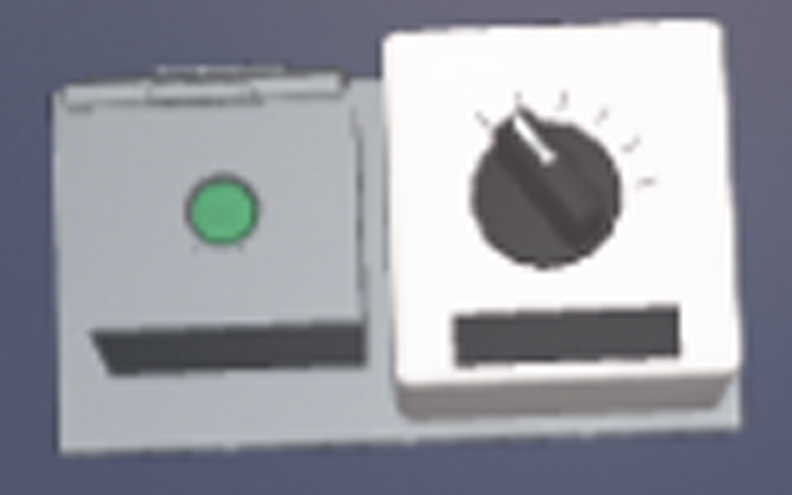

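View pics/sidec.png

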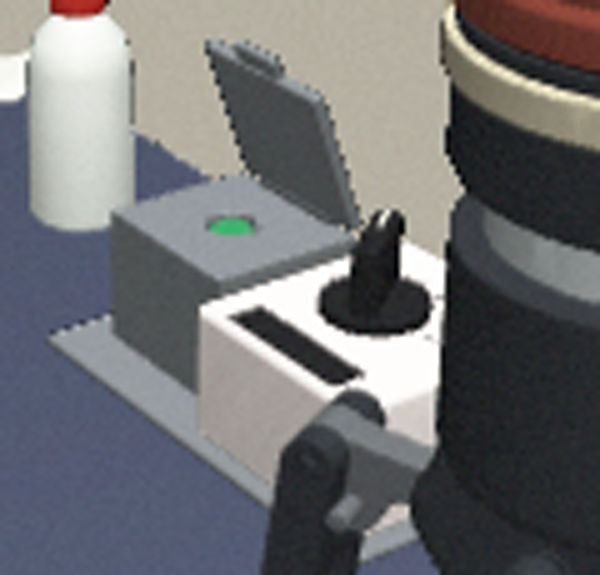

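```bash
cat > fit.py <<'E'
from h import *
from scipy.optimize import least_squares
P=pickle.load(open("P0.pkl","rb"))
T=lambda x,y:("top",(x+.5)/6.6-.5+225,(y+.5)/6.6-.5+140)
S=lambda x,y:("side",(x+.5)/5-.5+265,(y+.5)/5-.5+140)
obs=[(T(222,210),(0,.059,.0805)),(T(547,196),(0,-.055,.091)),(T(62,452),(-.071,.128,.010)),(T(740,428),(-.071,-.128,.010)),
(S(50,338),(-.071,.128,.010)),(S(232,227),(0,.059,.0805)),(S(375,304),(0,-.055,.091))]
lid=[(S(208,42),(-.084,.046,.004)),(S(322,97),(-.084,-.046,.004)),(S(357,224),(0,-.046,0)),(T(62,97),(-.084,.046,.0)),(T(347,80),(-.084,-.046,.0))]
def M(v,X):
    c,s=np.cos(v[2]),np.sin(v[2]); return np.array([v[0]+c*X[0]-s*X[1],v[1]+s*X[0]+c*X[1],X[2]])
def L(v,X):
    a=v[4]; c,s=np.cos(a),np.sin(a)
    # free edge -x goes up: rotate about y by +a
    return M(v,(v[3]+c*X[0]+s*X[2], .059+X[1], .0835-s*X[0]+c*X[2]))
def res(v): 
    return np.concatenate([proj(P[o[0]],M(v,X))[0]-o[1:] for o,X in obs]+[proj(P[o[0]],L(v,X))[0]-o[1:] for o,X in lid])
r=least_squares(res,[.6,0,0,.045,1.1],loss="soft_l1"); v=r.x
E
python3 - <<'E'
from fit import *
print(v); print(np.round(res(v).reshape(-1,2),1).tolist())
print("grip",M(v,(0,-.055,.113)),"lidedge",L(v,(-.084,0,.008)),"hinge",L(v,(0,0,0)))
p=P["top"]
for l,z in(("beaker_mid",.04),("petri_1_mid",.008),("tape_masking_mid",.012)):
    y,x=regions_of(p,l)[0]["location"] if 0 else {"beaker_mid":(163,406),"petri_1_mid":(268,192),"tape_masking_mid":(237,415)}[l]
    print(l,atz(p,x,y,z))
E
```

```text
[ 0.58754731 -0.01332888  0.01650968  0.04482643  1.22964601]
[[0.2, -0.0], [-0.1, -0.9], [-0.8, 0.0], [0.6, -0.0], [-1.0, -0.2], [-0.2, 0.9], [-0.2, -0.8], [1.0, -0.2], [0.5, 0.4], [0.1, 2.6], [0.0, -0.0], [-0.6, 1.0]]
grip [ 0.5884553  -0.06832139  0.113     ] lidedge [0.61083138 0.0460636  0.16533569] hinge [0.63139361 0.04640311 0.0835    ]
beaker_mid [ 0.61162684 -0.30926238  0.04      ]
petri_1_mid [0.36987768 0.21201117 0.008     ]
tape_masking_mid [ 0.43448117 -0.32609562  0.012     ]
```

```bash
cat >> h.py <<'E'
from scipy.spatial.transform import Rotation as Ro
def rel(targets,cur=None):
    """targets: list of (x,y,z,yaw of tool x) tool down -> tx ty tz cm, rotvec"""
    s=status.state(); p0=np.array(s["eef_pos"]); w=s["tool_rot"]; R0=Ro.from_quat([*w[1:],w[0]])
    if cur is not None: p0=np.array(cur[:3]); R0=Ro.from_euler("z",cur[3])*Ro.from_euler("x",np.pi)
    for x,y,z,a in targets:
        R=Ro.from_euler("z",a)*Ro.from_euler("x",np.pi)
        print(np.round(R0.inv().apply(np.array([x,y,z])-p0)*100,2).tolist(),np.round((R0.inv()*R).as_rotvec(),3).tolist())
def show():
    s=status.state(); w=s["tool_rot"]; X=Ro.from_quat([*w[1:],w[0]]).as_matrix()
    print("t %.2f"%s["t"],"pos",np.round(s["eef_pos"],4),"yaw %.4f"%np.arctan2(X[1,0],X[0,0]),"z",np.round(X[:,2],3),"q",np.round(s["q"],2),"F",np.round(s["ft_force"],2),"M",np.round(s["ft_torque"],3),"w %.4f g %.1f"%(s["gripper_width"],s["gripper_force"]))
E
python3 - <<'E'
from h import *
show(); rel([(.55,-.15,.26,2.0),(.695,.046,.26,3.158),(.695,.046,.150,3.158)])
E
```

```text
t 0.80 pos [ 0.269  -0.5364  0.2314] yaw 0.4648 z [ 0. -0. -1.] q [-1.32  0.1   0.1   1.56  0.    1.35] F [-0.23  0.16 -0.19] M [ 0.043  0.03  -0.016] w 0.0851 g 0.0
[42.44, -21.94, -2.87] [0.0, 0.0, -1.535]
[64.19, -32.96, -2.87] [0.0, 0.0, -2.693]
[64.19, -32.97, 8.13] [0.0, 0.0, -2.693]
```

Emit:
send_rows --moves '[[[3, -1.5, -2.9, 0, 0, -0.12, 0], [6, -3, -2.9, 0, 0, -0.24, 0], [9, -4.5, -2.9, 0, 0, -0.36, 0], [12, -6, -2.9, 0, 0, -0.48, 0], [15, -7.5, -2.9, 0, 0, -0.6, 0], [18, -9, -2.9, 0, 0, -0.72, 0], [21, -10.5, -2.9, 0, 0, -0.84, 0], [24, -12, -2.9, 0, 0, -0.96, 0], [27, -13.5, -2.9, 0, 0, -1.08, 0], [30, -15, -2.9, 0, 0, -1.2, 0], [33, -17, -2.9, 0, 0, -1.32, 0], [36, -18.5, -2.9, 0, 0, -1.44, 0]]]'

```text
t: 1.8
eef_pos: [0.5084, -0.2077, 0.2606]
tool_rot: [0.0, 0.577, 0.817, 0.0]
ft_force: [-0.1, -0.6, -0.0]
gripper_width: -0.0
gripper_force: 0.0
```

```bash
python3 - <<'E'
from h import *
show(); rel([(.695,.046,.26,3.158),(.695,.046,.150,3.158)])
E
```

```text
t 1.80 pos [ 0.5084 -0.2077  0.2606] yaw 1.9109 z [ 0. -0. -1.] q [-0.63 -0.04  0.    1.61  0.    0.6 ] F [-0.08 -0.62 -0.04] M [ 0.014 -0.02  -0.032] w -0.0000 g 0.0
[17.7, 26.05, 0.06] [0.0, 0.0, -1.247]
[17.7, 26.05, 11.06] [0.0, 0.0, -1.247]
```

Emit:
send_rows --moves '[[[1.6, 2.4, 0, 0, 0, -0.12, 0], [3.2, 4.8, 0, 0, 0, -0.24, 0], [4.8, 7.2, 0, 0, 0, -0.36, 0], [6.4, 9.6, 0, 0, 0, -0.48, 0], [8.0, 12, 0, 0, 0, -0.6, 0], [9.6, 14.4, 0, 0, 0, -0.72, 0], [11.2, 16.8, 0, 0, 0, -0.84, 0], [12.8, 19.2, 0, 0, 0, -0.96, 0], [14.4, 21.6, 0, 0, 0, -1.08, 0], [16, 24, 0, 0, 0, -1.2, 0], [17.7, 26, 0, 0, 0, -1.25, 0], [17.7, 26, 0, 0, 0, -1.25, 0]]]'

```text
t: 2.8
eef_pos: [0.6967, 0.0469, 0.259]
tool_rot: [-0.0, -0.01, 1.0, 0.001]
ft_force: [0.3, 0.4, -1.3]
gripper_width: -0.0001
gripper_force: 0.0
```

```bash
python3 - <<'E'
from fit import *
show()
hx=L(v,(0,0,0))[0]; yc=L(v,(0,0,0))[1]
print("straight descent"); rel([(.695,.046,.150,3.158)])
print("arc")
for a in (1.4,1.3,1.2,1.1,1.0,.9,.8,.7,.6,.5,.4,.3,.2,.1,.05,0):
    r=.068
    x=hx-r*np.cos(a)+.008*np.sin(a)+.011; z=.0835+r*np.sin(a)+.008*np.cos(a)
    print(a,end=" "); rel([(x,.046,z,3.158)],cur=(.695,.046,.150,3.158))
E
```

```text
t 2.80 pos [0.6967 0.0469 0.259 ] yaw -3.1216 z [-0.001  0.001 -1.   ] q [-0.12  0.44  0.54  1.67  0.   -0.14] F [ 0.34  0.36 -1.31] M [ 0.009  0.032 -0.059] w -0.0001 g 0.0
straight descent
[0.16, -0.1, 10.9] [0.001, -0.001, 0.004]
arc
1.4 [5.63, 0.09, -0.19] [0.0, 0.0, 0.0]
1.3 [6.31, 0.1, -0.12] [0.0, 0.0, 0.0]
1.2 [6.98, 0.11, 0.02] [0.0, 0.0, 0.0]
1.1 [7.63, 0.13, 0.23] [0.0, 0.0, 0.0]
1.0 [8.26, 0.14, 0.5] [0.0, 0.0, 0.0]
0.9 [8.86, 0.15, 0.83] [0.0, 0.0, 0.0]
0.8 [9.42, 0.15, 1.21] [0.0, 0.0, 0.0]
0.7 [9.94, 0.16, 1.66] [0.0, 0.0, 0.0]
0.6 [10.42, 0.17, 2.15] [0.0, 0.0, 0.0]
0.5 [10.84, 0.18, 2.69] [0.0, 0.0, 0.0]
0.4 [11.21, 0.18, 3.27] [0.0, 0.0, 0.0]
0.3 [11.52, 0.19, 3.88] [0.0, 0.0, 0.0]
0.2 [11.76, 0.19, 4.51] [0.0, 0.0, 0.0]
0.1 [11.95, 0.2, 5.18] [0.0, 0.0, 0.0]
0.05 [12.01, 0.2, 5.51] [0.0, 0.0, 0.0]
0 [12.06, 0.2, 5.85] [0.0, 0.0, 0.0]
```

Emit:
send_rows --moves '[[[0, 0, 3, 0, 0, 0, 0], [0, 0, 6, 0, 0, 0, 0], [0, 0, 9, 0, 0, 0, 0], [0, 0, 10.9, 0, 0, 0, 0], [0, 0, 10.9, 0, 0, 0, 0], [0, 0, 10.9, 0, 0, 0, 0], [2, 0, 10.9, 0, 0, 0, 0], [4, 0, 10.8, 0, 0, 0, 0], [5, 0, 10.8, 0, 0, 0, 0], [5, 0, 10.8, 0, 0, 0, 0]]]'

```text
t: 3.63
eef_pos: [0.6454, 0.042, 0.1556]
tool_rot: [0.002, -0.007, 1.0, -0.0]
ft_force: [0.2, 0.8, -0.8]
gripper_width: 0.0002
gripper_force: 0.0
```

```bash
python3 - <<'E'
from h import *
show()
p=grab_frame("side"); cv2.imwrite("pics/s1.png",cv2.resize(p["frame"][120:260,250:410],None,fx=4,fy=4)[...,::-1])
E
```

```text
t 3.63 pos [0.6454 0.042  0.1556] yaw -3.1285 z [ 0.003 -0.001 -1.   ] q [-0.14  0.24  0.11  1.44 -0.   -0.15] F [ 0.21  0.77 -0.76] M [-0.042  0.054  0.042] w 0.0002 g 0.0
```

View pics/s1.png

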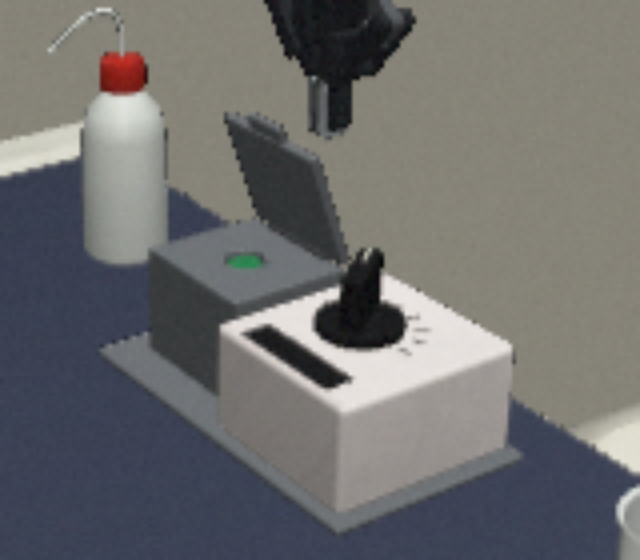

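```bash
cat >> fit.py <<'E'
obs+=[(("side",250+340/4,120+529/4),(-.071,-.128,.010)),(("side",250+521/4,120+455/4),(.071,-.128,.010)),(("side",250+100/4,120+352/4),(-.071,.128,.010))]
v=least_squares(res,v,loss="soft_l1").x
E
python3 - <<'E'
from fit import *
print("tcp proj crop",(proj(P["side"],status.state()["eef_pos"])[0]-[250,120])*4, "expected ~ (330,135)")
print(v); print(np.round(res(v).reshape(-1,2),1).tolist())
print("grip",M(v,(0,-.055,.113)),"lidedge",L(v,(-.084,0,.008)),"hinge",L(v,(0,0,0)))
E
```

```text
tcp proj crop [326.41448297 135.37335776] expected ~ (330,135)
[ 0.58792927 -0.01343488  0.01962989  0.04451586  1.23114831]
[[0.2, -0.1], [-0.0, -1.2], [-0.7, 0.0], [0.7, -0.3], [-1.0, -0.2], [-0.1, 0.9], [0.0, -0.8], [-1.0, 0.6], [0.8, -0.2], [-1.4, -1.0], [1.0, -0.1], [0.5, 0.4], [0.1, 2.6], [0.1, 0.0], [-0.5, 0.9]]
grip [ 0.58900885 -0.06842429  0.113     ] lidedge [0.61084034 0.04602629 0.16536649] hinge [0.63127847 0.04642754 0.0835    ]
```

Emit:
send_rows --moves '[[[1.3, -0.3, 0.1, 0, 0, 0, 0], [2.0, -0.3, 0.2, 0, 0, 0, 0], [2.6, -0.3, 0.4, 0, 0, 0, 0], [3.3, -0.3, 0.6, 0, 0, 0, 0], [3.9, -0.3, 0.9, 0, 0, 0, 0], [4.4, -0.3, 1.3, 0, 0, 0, 0], [4.9, -0.3, 1.8, 0, 0, 0, 0], [5.2, -0.3, 2.0, 0, 0, 0, 0], [5.4, -0.3, 2.3, 0, 0, 0, 0], [5.4, -0.3, 2.3, 0, 0, 0, 0]]]'

```text
t: 4.52
eef_pos: [0.5909, 0.0385, 0.1285]
tool_rot: [-0.001, -0.007, 1.0, 0.0]
ft_force: [-0.6, 1.0, -0.7]
gripper_width: 0.0001
gripper_force: 0.0
```

```bash
python3 - <<'E'
from h import *
show()
p=grab_frame("side"); cv2.imwrite("pics/s2.png",cv2.resize(p["frame"][120:260,250:410],None,fx=4,fy=4)[...,::-1])
E
```

```text
t 4.52 pos [0.5909 0.0385 0.1285] yaw -3.1284 z [-0.001  0.    -1.   ] q [-0.16  0.09 -0.11  1.38 -0.   -0.17] F [-0.64  1.02 -0.67] M [-0.04   0.008 -0.   ] w 0.0001 g 0.0
```

View pics/s2.png

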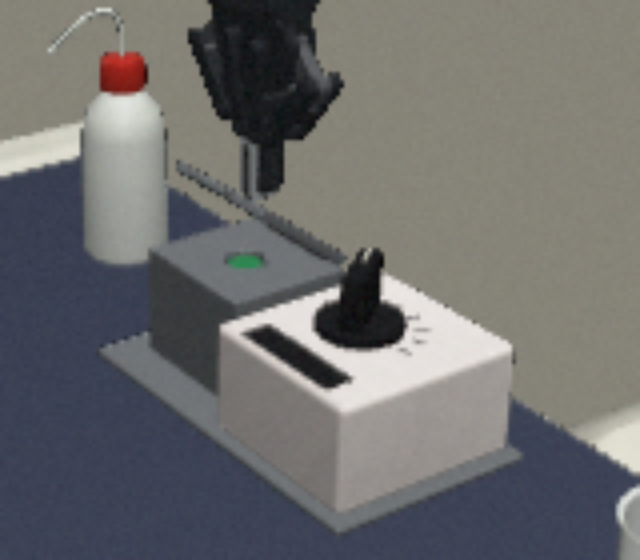

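Emit:
send_rows --moves '[[[0.4, 0.4, 0.6, 0, 0, 0, 0], [0.8, 0.7, 1.2, 0, 0, 0, 0], [1.1, 0.7, 1.8, 0, 0, 0, 0], [1.3, 0.7, 2.4, 0, 0, 0, 0], [1.5, 0.7, 2.8, 0, 0, 0, 0], [1.6, 0.7, 3.2, 0, 0, 0, 0], [1.7, 0.7, 3.5, 0, 0, 0, 0], [1.7, 0.7, 3.6, 0, 0, 0, 0], [1.7, 0.7, 3.6, 0, 0, 0, 0]]]'

```text
t: 5.32
eef_pos: [0.5742, 0.0451, 0.0929]
tool_rot: [-0.0, -0.007, 1.0, -0.0]
ft_force: [-0.4, -0.3, -0.6]
gripper_width: -0.0001
gripper_force: 0.0
```

```bash
python3 - <<'E'
from h import *
show()
E
```

```text
t 5.32 pos [0.5742 0.0451 0.0929] yaw -3.1285 z [-0. -0. -1.] q [-0.15  0.05 -0.21  1.31 -0.   -0.16] F [-0.37 -0.28 -0.58] M [0.04  0.005 0.014] w -0.0001 g 0.0
```

Emit:
send_rows --moves '[[[0, 0, 0.05, 0, 0, 0, 0], [0, 0, 0.1, 0, 0, 0, 0], [0, 0, 0.15, 0, 0, 0, 0], [0, 0, 0.2, 0, 0, 0, 0], [0, 0, 0.2, 0, 0, 0, 0]]]'

```text
t: 5.73
eef_pos: [0.5745, 0.0452, 0.0916]
tool_rot: [0.0, -0.007, 1.0, -0.0]
ft_force: [-0.2, 0.2, 1.2]
gripper_width: 0.0006
gripper_force: 1.1
```

Emit:
send_rows --moves '[[[0, 0, 0.05, 0, 0, 0, 0], [0, 0, 0.1, 0, 0, 0, 0], [0, 0, 0.1, 0, 0, 0, 0]]]'

```text
t: 5.98
eef_pos: [0.5746, 0.0451, 0.0915]
tool_rot: [0.0, -0.007, 1.0, -0.0]
ft_force: [-4.3, 0.1, 9.5]
gripper_width: 0.0001
gripper_force: 4.9
```

Emit:
send_rows --moves '[[[0, 0, -3, 0, 0, 0, 0], [0, 0, -6, 0, 0, 0, 0], [0, 0, -9, 0, 0, 0, 0], [0, 0, -10, 0, 0, 0, 5], [-0.5, -3, -10, 0, 0, -0.12, 5], [-1, -6, -10, 0, 0, -0.24, 5], [-1.4, -9, -10, 0, 0, -0.36, 5], [-1.4, -11.3, -10, 0, 0, -0.48, 5], [-1.4, -11.3, -10, 0, 0, -0.6, 5], [-1.4, -11.3, -10, 0, 0, -0.635, 5], [-1.4, -11.3, -10, 0, 0, -0.635, 5], [-1.4, -11.3, -10, 0, 0, -0.635, 5]]]'

```text
t: 6.98
eef_pos: [0.5898, -0.0676, 0.1899]
tool_rot: [-0.0, -0.318, 0.948, 0.0]
ft_force: [0.7, -0.3, 0.6]
gripper_width: 0.0497
gripper_force: 0.0
```

```bash
python3 - <<'E'
from fit import *
show(); g=M(v,(0,-.055,.113)); print(g)
rel([(g[0],g[1],.096,.6283+v[2]+np.pi)])
p=grab_frame("side"); cv2.imwrite("pics/s3.png",cv2.resize(p["frame"][120:260,250:410],None,fx=4,fy=4)[...,::-1])
E
```

```text
t 6.98 pos [ 0.5898 -0.0676  0.1899] yaw -2.4952 z [-0.  0. -1.] q [-0.33  0.08 -0.    1.49 -0.   -0.98] F [ 0.69 -0.32  0.62] M [-0.003 -0.001  0.04 ] w 0.0497 g 0.0
[ 0.58900885 -0.06842429  0.113     ]
[0.12, -0.02, 9.39] [0.0, -0.0, -0.001]
```

View pics/s3.png

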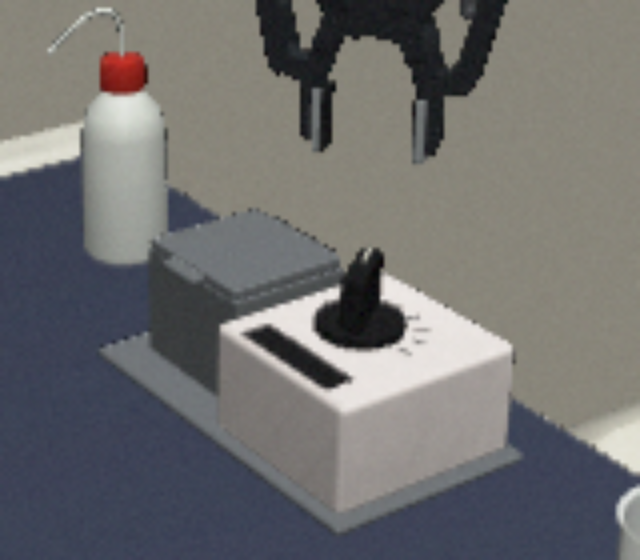

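The lid now lies flat on the block (crop 250,255). The open fingers at (318,150) and (420,160) straddle the knob bar at (362,285). Next I'll descend and grip.

Emit:
send_rows --moves '[[[0.1, 0, 2, 0, 0, 0, 5], [0.1, 0, 4, 0, 0, 0, 5], [0.1, 0, 6, 0, 0, 0, 5], [0.1, 0, 7.5, 0, 0, 0, 5], [0.1, 0, 8.5, 0, 0, 0, 5], [0.1, 0, 9.2, 0, 0, 0, 5], [0.1, 0, 9.4, 0, 0, 0, 5], [0.1, 0, 9.4, 0, 0, 0, 5]]]'

```text
t: 7.7
eef_pos: [0.5891, -0.0681, 0.0963]
tool_rot: [-0.0, -0.318, 0.948, -0.0]
ft_force: [0.5, -0.1, 0.4]
gripper_width: 0.0498
gripper_force: 0.0
```

```bash
python3 - <<'E'
from h import *
show()
E
```

```text
t 7.70 pos [ 0.5891 -0.0681  0.0963] yaw -2.4936 z [-0. -0. -1.] q [-0.34  0.1  -0.15  1.32 -0.   -0.98] F [ 0.46 -0.15  0.4 ] M [-0.013  0.004  0.011] w 0.0498 g 0.0
```

Emit:
send_rows --moves '[[[0, 0, 0, 0, 0, 0, 3], [0, 0, 0, 0, 0, 0, 2], [0, 0, 0, 0, 0, 0, 1.7], [0, 0, 0, 0, 0, 0, 1.5], [0, 0, 0, 0, 0, 0, 1.3], [0, 0, 0, 0, 0, 0, 1.3]]]'

```text
t: 8.2
eef_pos: [0.5889, -0.0674, 0.097]
tool_rot: [0.0, -0.319, 0.948, 0.001]
ft_force: [-4.0, 5.0, 6.6]
gripper_width: 0.0135
gripper_force: 28.0
```

```bash
python3 - <<'E'
from h import *
show()
E
```

```text
t 8.20 pos [ 0.5889 -0.0674  0.097 ] yaw -2.4929 z [-0.     0.001 -1.   ] q [-0.33  0.1  -0.15  1.32  0.   -0.98] F [-4.03  4.95  6.61] M [ 1.023  0.879 -0.006] w 0.0135 g 28.0
```

Emit:
send_rows --moves '[[[0, 0, 0, 0, 0, 0, 2.5], [0, 0.08, -0.2, 0, 0, 0, 2.5], [0, 0.08, -0.2, 0, 0, 0, 1.8], [0, 0.08, -0.2, 0, 0, 0, 1.4], [0, 0.08, -0.2, 0, 0, 0, 1.0], [0, 0.08, -0.2, 0, 0, 0, 0.5], [0, 0.08, -0.2, 0, 0, 0, 0.5], [0, 0.08, -0.2, 0, 0, 0, 0.5]]]'

```text
t: 8.87
eef_pos: [0.5887, -0.0675, 0.0987]
tool_rot: [0.0, -0.318, 0.948, -0.0]
ft_force: [-2.6, 1.8, 4.2]
gripper_width: 0.0131
gripper_force: 58.6
```

```bash
python3 - <<'E'
from h import *
show()
E
```

```text
t 8.87 pos [ 0.5887 -0.0675  0.0987] yaw -2.4933 z [ 0.  0. -1.] q [-0.33  0.1  -0.15  1.32  0.   -0.98] F [-2.6   1.75  4.22] M [ 0.443  0.581 -0.013] w 0.0131 g 58.6
```

Emit:
send_rows --moves '[[[0, 0, 0, 0, 0, 0.05, 0.5], [0, 0, 0, 0, 0, 0.1, 0.5], [0, 0, 0, 0, 0, 0.15, 0.5], [0, 0, 0, 0, 0, 0.15, 0.5]]]'

```text
t: 9.2
eef_pos: [0.5888, -0.0676, 0.0987]
tool_rot: [0.0, -0.245, 0.969, -0.0]
ft_force: [-2.5, 1.9, 5.6]
gripper_width: 0.0135
gripper_force: 58.8
```

```bash
python3 - <<'E'
from h import *
show()
E
```

```text
t 9.20 pos [ 0.5888 -0.0676  0.0987] yaw -2.6461 z [ 0. -0. -1.] q [-0.33  0.1  -0.15  1.32 -0.   -0.83] F [-2.53  1.86  5.59] M [0.382 0.455 0.005] w 0.0135 g 58.8
```

Emit:
send_rows --moves '[[[0, 0, 0, 0, 0, 0.05, 0.5], [0, 0, 0, 0, 0, 0.1, 0.5], [0, 0, 0, 0, 0, 0.15, 0.5], [0, 0, 0, 0, 0, 0.2, 0.5], [0, 0, 0, 0, 0, 0.25, 0.5], [0, 0, 0, 0, 0, 0.269, 0.5], [0, 0, 0, 0, 0, 0.269, 0.5], [0, 0, 0, 0, 0, 0.269, 0.5]]]'

```text
t: 9.87
eef_pos: [0.5888, -0.0678, 0.0987]
tool_rot: [0.0, -0.115, 0.993, -0.0]
ft_force: [-2.2, 1.3, 5.8]
gripper_width: 0.013
gripper_force: 58.8
```

```bash
python3 - <<'E'
from h import *
show()
E
```

```text
t 9.87 pos [ 0.5888 -0.0678  0.0987] yaw -2.9115 z [ 0.001 -0.001 -1.   ] q [-0.33  0.1  -0.15  1.32 -0.   -0.57] F [-2.18  1.25  5.77] M [ 0.105  0.371 -0.031] w 0.0130 g 58.8
```

Emit:
send_rows --moves '[[[0, 0, 0, 0, 0, 0.05, 0.5], [0, 0, 0, 0, 0, 0.1, 0.5], [0, 0, 0, 0, 0, 0.15, 0.5], [0, 0, 0, 0, 0, 0.2, 0.5], [0, 0, 0, 0, 0, 0.25, 0.5], [0, 0, 0, 0, 0, 0.3, 0.5], [0, 0, 0, 0, 0, 0.35, 0.5], [0, 0, 0, 0, 0, 0.4, 0.5], [0, 0, 0, 0, 0, 0.42, 0.5], [0, 0, 0, 0, 0, 0.42, 0.5]]]'

```text
t: 10.7
eef_pos: [0.5889, -0.0682, 0.0987]
tool_rot: [0.0, 0.095, 0.995, -0.001]
ft_force: [-2.3, -1.3, 4.7]
gripper_width: 0.013
gripper_force: 58.8
```

```bash
python3 - <<'E'
from h import *
show()
E
```

```text
t 10.70 pos [ 0.5889 -0.0682  0.0987] yaw 2.9504 z [ 0.001 -0.001 -1.   ] q [-0.34  0.1  -0.15  1.32 -0.   -0.14] F [-2.31 -1.32  4.66] M [-0.289  0.3   -0.024] w 0.0130 g 58.8
```

Emit:
send_rows --moves '[[[0, 0, 0, 0, 0, 0.05, 0.5], [0, 0, 0, 0, 0, 0.1, 0.5], [0, 0, 0, 0, 0, 0.15, 0.5], [0, 0, 0, 0, 0, 0.2, 0.5], [0, 0, 0, 0, 0, 0.25, 0.5], [0, 0, 0, 0, 0, 0.3, 0.5], [0, 0, 0, 0, 0, 0.35, 0.5], [0, 0, 0, 0, 0, 0.39, 0.5], [0, 0, 0, 0, 0, 0.42, 0.5], [0, 0, 0, 0, 0, 0.42, 0.5], [0, 0, 0, 0, 0, 0.42, 0.5]]]'

```text
t: 11.62
eef_pos: [0.5887, -0.0686, 0.0987]
tool_rot: [0.0, 0.3, 0.954, -0.001]
ft_force: [-2.4, -3.9, 4.9]
gripper_width: 0.0132
gripper_force: 58.9
```

```bash
python3 - <<'E'
from fit import *
show(); print("target yaw",v[2]-.6283+np.pi)
p=grab_frame("side"); a=p["frame"][120:260,250:410]; q=grab_frame("top"); b=q["frame"][130:270,220:380]
cv2.imwrite("pics/s4.png",cv2.resize(np.hstack([a,b]),None,fx=2.5,fy=2.5,interpolation=cv2.INTER_CUBIC)[...,::-1])
E
```

```text
t 11.62 pos [ 0.5887 -0.0686  0.0987] yaw 2.5313 z [ 0.    -0.002 -1.   ] q [-0.34  0.1  -0.15  1.32 -0.    0.27] F [-2.38 -3.9   4.88] M [-0.682  0.597 -0.008] w 0.0132 g 58.9
target yaw 2.532922539910426
```

View pics/s4.png

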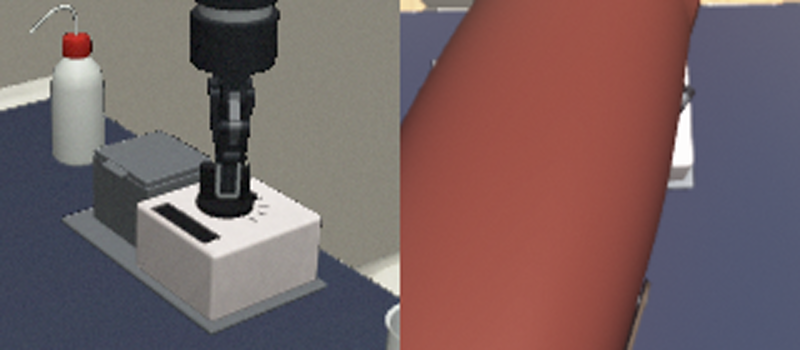

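The side view shows the lid shut at crop (155,160) and the gripper still holding the knob at (228,190). The tool has turned 1.258 rad, and the torque about the knob axis is near zero, so it sits in a click.

```bash
python3 - <<'E'
from h import *
show(); print(job.hand_in())
E
```

```text
t 11.72 pos [ 0.5887 -0.0685  0.0987] yaw 2.5315 z [ 0.    -0.002 -1.   ] q [-0.34  0.1  -0.15  1.32 -0.    0.27] F [-3.04 -2.69  4.81] M [-0.671  0.596 -0.   ] w 0.0131 g 58.9
the job is handed in; nothing more can be done
None
```

The job is handed in at 11.7 s: the lid is shut, and the knob is turned 1.26 rad clockwise to the third click and still gripped, judged from the turn angle and near-zero torque. The arm didn't go near the beaker, petri dish or tape roll.

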